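# Release, close up and re-lock a bookend

### The arm

A 6-joint arm with a two-finger parallel gripper is mounted at the origin on the work surface; the furniture and walls round the work are solid. World frame = base frame: x ahead of the robot, y to its left, z up, the work surface at z = 0. Lengths are in m, angles in rad, forces in N, time in s.
With the tool pointing down it reaches from about 0.325 to 0.9 m from the base axis. Payload 3.5 kg.
Tool frame: the origin (TCP) lies midway between the tips of the shut fingers; the grasp point (between the pads) lies 19 mm behind it (manip.pinch_z is the distance from the TCP to the grasp point, in m); z points along the fingers, y is the line along which they close (so a half turn about z gives the same grasp; the last joint's range is limited). The gripper opens to 85 mm and grips with 20 to 120 N. Pads are 22 mm wide; open, the fingers measure 114 mm over their backs; the gripper's body (76 mm by 85 mm) begins 54 mm behind the grasp point. The pads swing forward as they close: fully open they stand 13 mm farther back than shut.
Start: joints at [-0.103, 0.276, -0.026, 1.268, 0, 1.467], TCP at [0.625, -0, 0.231] pointing down, gripper open.
Joint ranges: [-3.12, 3.12], [-0.85, 1.88], [-1.08, 1.24], [-1.95, 2.15], [-1.57, 1.53], [-3.14, 3.14]. Speed limits (rad/s): [2.57, 2.57, 3.14, 3.14, 3.14, 3.14].

### API

Orientations are given as a unit quaternion [w, x, y, z].
In Python, from bench import manip gives the robot as it stands.
- The arm moves only by the shell command python3 -m jog 'ROWS' [OPENING]. ROWS is JSON, a list that holds one entry, the list of rows, each a list of 4 numbers: the shift along the tool's x, y, z in mm, then the turn about the tool's z in degrees. In form: [[[x, y, z, twist], ...]]. A call has 1 to 10 rows; each row is the pose to reach, as a shift and turn from the pose commanded when the call began, along the tool's axes at that moment; what a row does not reach only later rows make up. A row lasts 1/10 s, in which the tool goes at most 50 mm and 8.59 degrees, less where a joint would pass 70% of its speed; a pose out of reach is approached as far as the arm can. A call with a gripper value outside its range is refused whole. OPENING is the closure, from 0 (fully open) to 1 (shut), set as the call begins (- or left out, the last holds). The fingers move at their own pace and stop on an object; the grip force is fixed at half the most. Time passes only in rows, so rows that repeat a pose let the fingers close. It gives the time, the measured TCP pose, the force, the opening and the grip force at its end, in the units of the state.
- manip.get_state(): the state, without advancing time (a new reading comes with each control period).
- manip.capture(name): name is "scene" or "side" or "wrist"; returns the picture (420x560x3 uint8, red, green, blue); there is no depth.
- manip.get_calibration(name): a dict with "fx", "fy", "cx", "cy" (pixels), "k1" (the pictures are not rectified: a ray, as slopes to the right and down, at radius r is drawn at 1 + k1 r^2 times it, then the intrinsics apply), "cam_to_world" (4x4, takes a point from camera to world coordinates); the wrist camera has in their place "tool_from_camera" (4x4, takes a point from camera to tool coordinates, whose origin is the TCP and whose axes are the flange's). Camera axes: x right, y up, looking along -z (the intrinsics and any distortion apply to the point x, -y, -z); pixel columns grow to the right and rows downward; lengths in m; the calibration is good to about 2 mm. A picture is of the moment at which its call begins: read the wrist's pose just before it. get_calibration takes no time and is no camera call.
- manip.close_job(): hands the job in; it is judged then, once.
Trained networks look in the newest picture that a camera, given by its name, has taken for a name from the list of things; names that differ only in an ending like _2 or _b are one class to them, and where a whole thing is asked for, a point or a joint stands for the part that bears it (a point fixed in the world has none). Each returns a list of dicts, best first, with "confidence" (0 to 1); they miss things now and then, are a little off and sometimes report something else, mostly with a low value. They report only what shows in the picture. A call takes as long as a camera call.
- manip.spot_in(target, camera): "rect" ([centre column, centre row, width, height] in pixels, round what is visible of it).
- manip.cut_out(target, camera): "mask" (420x560 bool, what is visible of it) and "rect" ([centre column, centre row, width, height] in pixels, round what is visible of it).
- manip.spot_point(target, camera): "centre" ([row, column] in pixels: a listed point, or the origin of a listed thing).
The state is a dict: "time_s": time; "qpos": joint angles; "qvel": joint speeds; "effort": joint torques, N m; "eef_pos": TCP position; "eef_rot": TCP orientation; "force": force on the tool from outside, world axes, zero at the start; "ft_torque": the same for the moment, N m; "finger_gap": opening from 0.0 (shut) to 1.0 (fully open); "grasp_force": force on a finger pad.
Only numpy, scipy, OpenCV 4.12 (cv2) and the standard library are available. Lean on these libraries where they do the work, as an engineer would, in place of code of your own. Each camera call takes 0.05 s, during which the arm holds its last target. There are 200 camera calls.

### The job

The sliding bookend of the desk rack is locked too far out and the thin blue book has slumped. Flick the red lock lever up to release the bookend, push the bookend in until both books stand upright and snug against the back plate, then press the lever fully down again to lock it. Leave the pen pot, the mug and the eraser where they stand.

Things in the scene. Friction and masses are not known exactly. Their poses are not given: they have to be found in the camera images.
- rack: book rack fixed on the desk, turned up to 0.3 rad: pale wooden board 215 x 190 x 12 mm with an aluminium rail (top 16 mm up). Origin on the desk top; x runs along the rail from the lever end to the back plate, y to the left, z up. Fixed dark steel back plate 150 mm wide, top at 137 mm, inner face at x = +100 mm. Pot, mug and eraser stand left, right and in front of the lever, in any order
- bookend (a joint): slide of the bookend along the rack's x, 0 to 0.11 m; its inner face is at rack x = value - 0.045. Starts 0.005 to 0.040; about 0.096 with both books (27 + 22 mm) upright and pressed together. Released it slides at about 2 N, the books add a few N, and it stays where left; with the lever down a pad grips the rail and it resists a moderate push
- bookend_face (a point): centre of the inner (book side) face of the bookend's dark steel plate, 100 mm above the desk. Plate 5 mm thick, 150 mm wide, from 16 to 122 mm above the desk; push its outer face anywhere beside the lever. On that side a grey hinge block, 50 mm wide, top 53 mm above the desk, reaches 47 mm out from the inner face
- lever (a joint): hinge of the red lock lever: 0 = fully down (paddle level, bookend locked), 0.55 = fully up (stop, bookend free); the brake grips below about 0.2. Stays where left (friction 0.2 N m, about 3 N at the paddle). The pin is parallel to the rack's y, 30 mm outward of the inner face and 42 mm above the desk; the bar at the paddle's end is 9 mm thick, its axis 75 mm out from the pin and, lever down, 22 mm above it
- paddle (a point): middle of the lever paddle's upper face; lever down: 66 mm out from the pin, 25 mm above it, 67 mm above the desk. Axes turn with the lever: x towards the bookend, y across, z out of the upper face. Paddle red, 26 mm wide, 6 mm thick, from 14 mm outward (round bar at the end) to 42 mm inward of here. Free beneath (61 mm): hook a fingertip under it from the end or a side, or pinch it from above
- blue_book: thin dark blue book 135 x 200 x 22 mm, about 0.34 kg, slumped at the start: foot slid towards the bookend, top leaning back 0.3 rad on the grey book. Origin at the middle of the cover that faces the bookend; x points down the book (vertical when upright), y along the long side, z through the thickness towards the back plate
- grey_book: grey book 155 x 225 x 27 mm, 0.48 kg, standing upright against the back plate. Origin and axes as for the blue book. The wall panelling rises about 0.5 m to the right of the robot's centre line: a wrist leaning far to the right over the rack can touch it
- pen_pot: loose round dark pot, 84 mm across, 98 mm tall, pens to 174 mm. Origin under its middle
- mug: loose white mug, 89 mm tall, bowl 79 mm across. Origin on the desk; the bowl's axis is 17 mm from it along the mug's +y, the handle reaches 57 mm from it along -y, roughly away from the rack
- eraser: loose white eraser in a blue sleeve, 21 x 44 x 12 mm, flat on the desk. Origin under its middle

How it is judged:
On the way, in this order (a step that is already met when the one before it is completed fails the run):
1. the lever is flicked up while the bookend is still out where it was (value of joint lever above 0.42 rad and distance of bookend_face from where it was at the start of the episode below 0.025 m), for 0.1 s.
2. with the lever up, the bookend is pushed in until both books stand upright and snug (angle between the x axis of each of blue_book, grey_book and the z axis of rack, either way round below 0.06 rad and value of joint bookend above 0.0915 m and value of joint lever above 0.35 rad), for 0.1 s.
At the end, for the whole second after the job is handed in: The lever is fully down (below 0.1 rad), the bookend is in against the books (slide above 0.0915 m, so less than about 5 mm of play), both books stand on the rack within 0.06 rad of upright and at rest, and the robot touches nothing (angle between the x axis of each of blue_book, grey_book and the z axis of rack, either way round below 0.06 rad and value of joint bookend above 0.0915 m and value of joint lever below 0.1 rad and linear speed of blue_book below 0.02 m/s and height (world z) of blue_book below 0.095 m).
It fails at once if the pen pot is pushed more than 20 mm or tipped (distance of pen_pot from where it was at the start of the episode above 0.02 m or angle between pen_pot's own z axis and vertical above 0.3 rad).
It fails at once if the mug is pushed more than 20 mm or tipped (distance of mug from where it was at the start of the episode above 0.02 m or angle between mug's own z axis and vertical above 0.3 rad).
It fails at once if the eraser is pushed more than 20 mm or tipped (distance of eraser from where it was at the start of the episode above 0.02 m or angle between eraser's own z axis and vertical above 0.3 rad).
It also fails if it takes over 50 s, if anything falls off the work surface, if the arm or the gripper's body presses on something with over 40 N, if the wrist force passes 120 N, or if a joint passes its speed limit or range.

## Working session

There is one attempt and no reset: what is moved stays moved. The work goes in short steps, Python scripts to look and compute and a shell command to move; the robot and the scene stay as the last step left them, time stands still between calls to the robot, and variables do not carry over. Pictures are saved under pics/ and viewed, at most 10 in all, crops included, and the job is handed in when it is done.

```bash
mkdir -p pics; ls
cat > h.py <<'E'
import numpy as np, cv2
from bench import manip
from scipy.spatial.transform import Rotation as R
def rot(q): return R.from_quat([q[1],q[2],q[3],q[0]])
def cam(name):
    c=manip.get_calibration(name)
    if 'cam_to_world' in c: T=np.array(c['cam_to_world'])
    else:
        s=manip.get_state(); W=np.eye(4); W[:3,:3]=rot(s['eef_rot']).as_matrix(); W[:3,3]=s['eef_pos']
        T=W@np.array(c['tool_from_camera'])
    return c,T
def ray(name,row,col):
    c,T=cam(name)
    K=np.array([[c['fx'],0,c['cx']],[0,c['fy'],c['cy']],[0,0,1.]])
    u=cv2.undistortPoints(np.array([[[col,row]]],float),K,np.array([c['k1'],0,0,0,0.]))[0,0]
    return T[:3,3],T[:3,:3]@np.array([u[0],-u[1],-1])
def onz(name,row,col,z):
    o,d=ray(name,row,col); return o+d*(z-o[2])/d[2]
def proj(name,P):
    c,T=cam(name); p=np.linalg.inv(T)@np.r_[P,1]
    x,y=p[0]/-p[2],-p[1]/-p[2]; f=1+c['k1']*(x*x+y*y)
    return c['cy']+c['fy']*y*f, c['cx']+c['fx']*x*f
def tri(obs):
    A=np.zeros((3,3));b=np.zeros(3)
    for n,r,c in obs:
        o,d=ray(n,r,c); d=d/np.linalg.norm(d); M=np.eye(3)-np.outer(d,d); A+=M;b+=M@o
    p=np.linalg.solve(A,b)
    return p,[np.hypot(*(np.array(proj(n,p))-(r,c))) for n,r,c in obs]
def snap(name,f=None):
    im=manip.capture(name)
    if f: cv2.imwrite('pics/'+f,im[:,:,::-1])
    return im
E
python3 - <<'E'
from h import *
s=manip.get_state(); print(s['time_s'],s['eef_pos'],s['eef_rot'])
ims=[snap(n) for n in ('scene','side','wrist')]
a=np.hstack(ims[:2]); cv2.imwrite('pics/a.png',cv2.resize(a[:,:,::-1],(800,300)))
cv2.imwrite('pics/b.png',cv2.resize(ims[0][:,:,::-1],(800,600)))
for t in ['paddle','bookend_face','rack','blue_book','grey_book','pen_pot','mug','eraser']:
    for n in ('scene','side','wrist'):
        r=manip.spot_point(t,n); print(t,n,[(np.round(x['centre'],1).tolist(),round(x['confidence'],2)) for x in r[:2]])
E
```

```text
pics
0.0 [6.24227670e-01 9.93672225e-05 2.30155821e-01] [-8.66656945e-04  7.07097273e-01  7.07115418e-01 -6.94322130e-04]
paddle scene [([202.4, 285.8], 0.58)]
paddle side [([219.2, 283.8], 0.72), ([244.3, 341.9], 0.46)]
paddle wrist [([249.2, 139.9], 0.9), ([130.7, 135.4], 0.36)]
bookend_face scene []
bookend_face side [([210.8, 245.0], 0.81)]
bookend_face wrist [([263.0, 228.9], 0.8), ([256.3, 274.7], 0.65)]
rack scene [([259.2, 315.6], 0.65)]
rack side [([244.8, 235.6], 0.91), ([286.1, 292.6], 0.66)]
rack wrist [([224.3, 254.7], 0.97)]
blue_book scene [([258.3, 323.3], 0.8)]
blue_book side [([216.7, 218.7], 0.84)]
blue_book wrist [([256.3, 275.6], 0.67)]
grey_book scene [([277.2, 340.2], 0.57)]
grey_book side [([215.6, 197.2], 0.96)]
grey_book wrist [([257.0, 319.6], 0.89)]
pen_pot scene [([190.1, 326.4], 0.66)]
pen_pot side [([282.7, 291.9], 0.56)]
pen_pot wrist [([129.9, 137.9], 0.59)]
mug scene [([177.9, 255.7], 0.74)]
mug side [([245.4, 338.5], 0.67), ([211.5, 285.0], 0.34)]
mug wrist [([222.1, 62.6], 0.83)]
eraser scene [([241.9, 231.7], 0.49), ([201.7, 284.5], 0.28)]
eraser side [([214.0, 288.0], 0.41)]
eraser wrist []
```

Run:
```python
from h import *
ims=[snap(n) for n in ('side','wrist')]
cv2.imwrite('pics/c.png',cv2.resize(np.hstack(ims)[:,:,::-1],(800,300)))
for n in ('scene','side'):
    print(n,np.round(cam(n)[1][:3,3],2),np.round(cam(n)[1][:3,2],2))
P={'paddle':[('scene',202.4,285.8),('side',219.2,283.8),('wrist',249.2,139.9)],
'face':[('side',210.8,245),('wrist',263,228.9)],'rack':[('side',244.8,235.6),('wrist',224.3,254.7)],
'blue':[('scene',258.3,323.3),('side',216.7,218.7),('wrist',256.3,275.6)],
'grey':[('side',215.6,197.2),('wrist',257,319.6)]}
for k,o in P.items(): print(k,*tri(o))
for n,r,c in P['rack']: print('rack z0',n,onz(n,r,c,0))
for k,o in {'pot':[('scene',190.1,326.4),('side',282.7,291.9),('wrist',129.9,137.9)],'mug':[('scene',177.9,255.7),('side',245.4,338.5),('wrist',222,62.6)],'eraser':[('scene',241.9,231.7),('side',214,288)]}.items():
    for n,r,c in o: print(k,n,onz(n,r,c,0))
```

```text
scene [ 0.85 -0.28  0.83] [ 0.42 -0.23  0.88]
side [0.48 0.59 0.59] [-0.02  0.8   0.6 ]
paddle [ 0.47862548 -0.06642829  0.07344964] [np.float64(1.0752110841013778), np.float64(1.8059543895504395), np.float64(2.3349927197013507)]
face [ 0.56779445 -0.07606275  0.08843754] [np.float64(3.793866442060773), np.float64(8.394259982951601)]
rack [ 0.59140083 -0.0664888   0.00115369] [np.float64(1.8123794428701379), np.float64(3.3453692716940933)]
blue [ 0.62023083 -0.06720976  0.08367845] [np.float64(0.26323778741694726), np.float64(1.144240240821715), np.float64(1.9937602825292462)]
grey [ 0.66458003 -0.06371686  0.09075243] [np.float64(0.41010373514417037), np.float64(0.895553795294428)]
rack z0 side [ 0.58796577 -0.07017829  0.        ]
rack z0 wrist [ 0.59519297 -0.06518359  0.        ]
pot scene [0.4616426  0.04742652 0.        ]
pot side [0.46033883 0.04833545 0.        ]
pot wrist [0.46347501 0.05117894 0.        ]
mug scene [ 0.35830008 -0.07382632  0.        ]
mug side [ 0.35048723 -0.06546822  0.        ]
mug wrist [ 0.3479238  -0.06261986  0.        ]
eraser scene [ 0.47280565 -0.18920623  0.        ]
eraser side [ 0.46472657 -0.18661833  0.        ]
```

View pics/b.png

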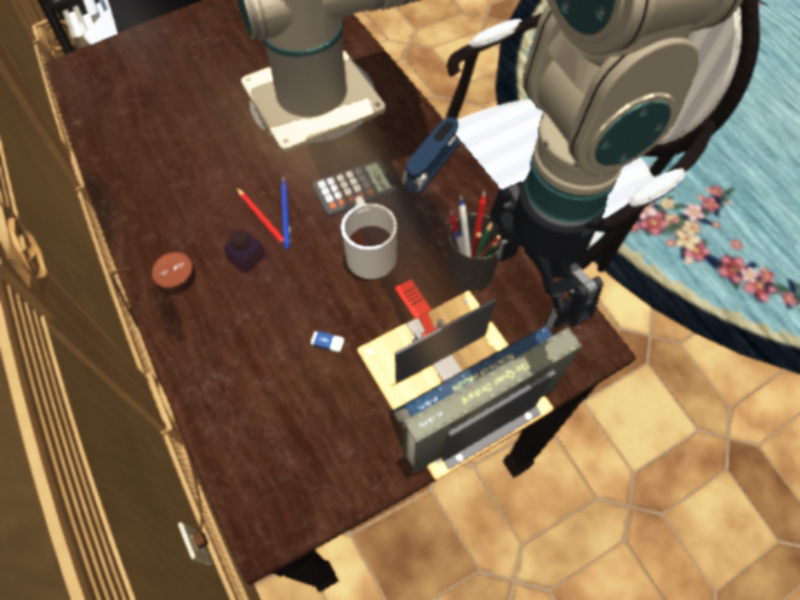

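View pics/c.png

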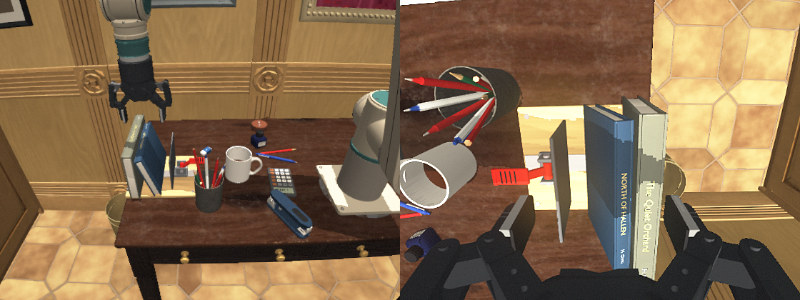

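Pot stands left of the lever (scene ~(470,250) of 800x600), the mug in front of it (370,240), the eraser right (327,341). The lever is at (415,305), down. Next I fit the rack pose and check it with an overlay.

```bash
cat > fit.py <<'E'
from h import *
from scipy.optimize import least_squares
OBS=[('paddle','scene',202.4,285.8),('paddle','side',219.2,283.8),('paddle','wrist',249.2,139.9),('face','side',210.8,245),('face','wrist',263,228.9),('rack','side',244.8,235.6),('rack','wrist',224.3,254.7),('grey','side',215.6,197.2),('grey','wrist',257,319.6)]
def w(p,q):
    c,s=np.cos(p[2]),np.sin(p[2]); return np.array([p[0]+c*q[0]-s*q[1],p[1]+s*q[0]+c*q[1],q[2]])
def pts(p): return {'paddle':(p[3]-.141,0,.067),'face':(p[3]-.045,0,.1),'rack':(0,0,0),'grey':(.073,0,.0895)}
E
python3 - <<'E'
from fit import *
def res(p): 
    d=pts(p); return np.concatenate([np.array(proj(n,w(p,d[k])))-(r,c) for k,n,r,c in OBS])
f=least_squares(res,[.59,-.066,0,.025],loss='soft_l1'); p=f.x
print(p,np.round(f.fun if 0 else res(p),1))
im=snap('wrist')[:,:,::-1].copy(); im=cv2.resize(im,None,fx=1.42,fy=1.42)
sc=1.42
def line(P,a,b,col):
    q=[tuple(int(round(v*sc)) for v in proj('wrist',w(P,t))[::-1]) for t in (a,b)]; cv2.line(im,*q,col,1)
for dy,col in ((-.06,(255,0,255)),(0,(0,255,0)),(.06,(0,255,255))):
    P=p+[0,0,dy,0]; f=P[3]-.045
    line(P,(-.1075,-.095,.012),(-.1075,.095,.012),col); line(P,(-.1075,.095,.012),(.1075,.095,.012),col)
    line(P,(f-.005,-.075,.122),(f-.005,.075,.122),col); line(P,(.1,-.075,.137),(.1,.075,.137),col)
    line(P,(f-.11,-.013,.067),(f-.11,.013,.067),col)
    line(P,(.0765,-.1,.167),(.0765,.1,.167),col)
cv2.imwrite('pics/d.png',im)
c=manip.get_calibration('wrist'); print(np.round(c['tool_from_camera'],3))
E
```

```text
[ 0.5926598  -0.06536414  0.01383806  0.02580785] [ 0.3 -1.   3.5 -0.7 -0.2  0.4  0.6 -6.7  0.5 -4.1  1.4 -2.2  0.1 -2.
  0.4 -0.8  0.2  0. ]
[[-0.     0.945  0.328  0.085]
 [ 1.    -0.     0.     0.   ]
 [ 0.     0.328 -0.945 -0.143]
 [ 0.     0.     0.     1.   ]]
```

View pics/d.png

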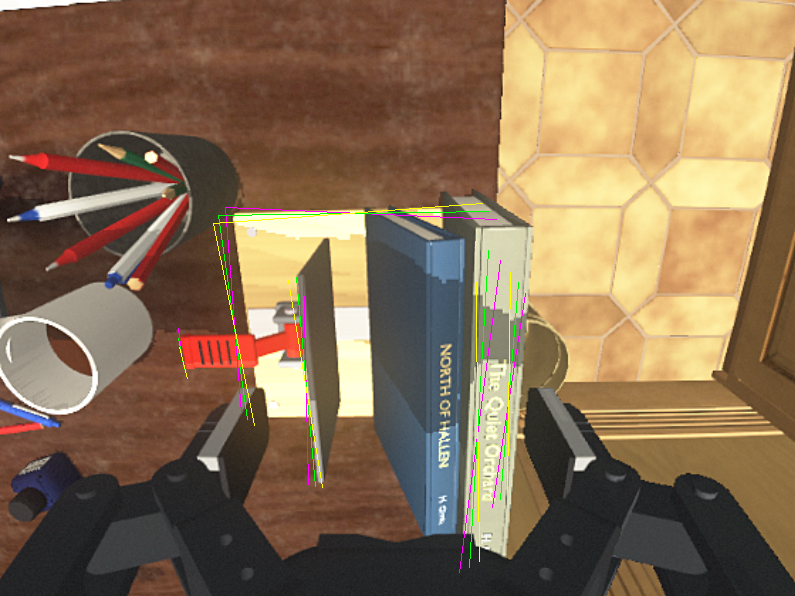

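Bookend plate edge (300,275)-(318,480) agrees with yaw ≈ 0.014. The lever end at (185,345) matches too. The pens lean away from the rack, so pinching the paddle from above, closing across it, looks clear. I move over it with a quarter turn.

```bash
python3 -m jog '[[[-7,-15,0,-8.5],[-14,-30,0,-17],[-21,-45,0,-25.5],[-28,-60,0,-34],[-35,-75,0,-42.5],[-42,-90,0,-51],[-49,-105,0,-59.5],[-56,-120,0,-68],[-62,-135,0,-76.5],[-67,-145,0,-85]]]' 0.4
python3 -m jog '[[[0,0,15,-6],[0,0,30,-6],[0,0,30,-6],[0,0,30,-6]]]'
python3 - <<'E'
from fit import *
s=manip.get_state(); print(s['time_s'],s['eef_pos'],rot(s['eef_rot']).as_matrix().round(3),s['qpos'],s['force'],s['finger_gap'])
im=snap('wrist','e0.png'); sd=snap('side'); 
cv2.imwrite('pics/e.png',cv2.resize(np.hstack([im,sd])[:,:,::-1],(800,300)))
for n in ('wrist','side'):
    for t in ('paddle','bookend_face'): print(t,n,[(x['centre'],round(x['confidence'],2)) for x in manip.spot_point(t,n)[:2]])
    for x in manip.spot_point('paddle',n)[:1]: print(onz(n,*x['centre'],.067))
for q in ((-80,197),): print(onz('wrist',0,0,.1))
E
```

```text
time_s: 2.5
eef_pos: [0.479, -0.0672, 0.2314]
eef_rot: [-0.0, 0.041, 0.999, -0.0]
force: [-0.1, -0.9, -0.3]
finger_gap: 0.599
grasp_force: 0.0
time_s: 2.9
eef_pos: [0.4798, -0.0669, 0.2014]
eef_rot: [-0.0, -0.009, 1.0, 0.0]
force: [0.1, 0.2, -0.6]
finger_gap: 0.604
grasp_force: 0.0
2.9 [ 0.4798294  -0.0669475   0.20139228] [[-1.    -0.017 -0.   ]
 [-0.017  1.     0.   ]
 [ 0.     0.    -1.   ]] [-2.72162590e-01  4.61986519e-02 -3.64667583e-01  1.16044860e+00
  7.15989038e-06 -2.89468519e-01] [ 0.12100788  0.16581657 -0.63963582] 0.6039054268263829
paddle wrist [([194.5, 281.3], 0.64)]
bookend_face wrist [([310.6, 282.6], 0.78)]
[ 0.47882821 -0.06489207  0.067     ]
paddle side [([221.0, 280.7], 0.61), ([215.6, 216.2], 0.57)]
bookend_face side [([213.7, 242.6], 0.94)]
[ 0.4827372  -0.07292389  0.067     ]
[ 0.32865346 -0.26555287  0.1       ]
```

View pics/e.png

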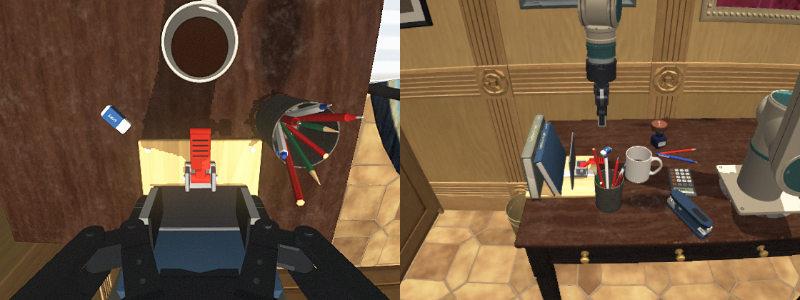

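The paddle's at (201,145) and the fingers straddle it centrally. The red pen with its tip at (298,202) leans towards the rack, so I check its clearance before descending.

Run:
```python
from h import *
for c,r in ((298,203),(277,153),(290,165)):
    for z in (.1,.12,.15,.174): print(c,r,z,onz('wrist',r*1.4,c*1.4,z).round(3))
```

```text
298 203 0.1 [0.549 0.057 0.1  ]
298 203 0.12 [0.537 0.047 0.12 ]
298 203 0.15 [0.518 0.031 0.15 ]
298 203 0.174 [0.503 0.019 0.174]
277 153 0.1 [0.484 0.022 0.1  ]
277 153 0.12 [0.476 0.014 0.12 ]
277 153 0.15 [0.466 0.003 0.15 ]
277 153 0.174 [ 0.457 -0.006  0.174]
290 165 0.1 [0.498 0.039 0.1  ]
290 165 0.12 [0.49 0.03 0.12]
290 165 0.15 [0.477 0.017 0.15 ]
290 165 0.174 [0.467 0.006 0.174]
```

```bash
python3 -m jog '[[[0,1,20,0],[0,1,45,0],[0,1,70,0],[0,1,95,0],[0,1,115,0],[0,1,130,0],[0,1,142,0],[0,1,152,0],[0,1,160,0],[0,1,160,0]]]' 0.5
python3 -m jog '[[[0,0,0,0],[0,0,0,0],[0,0,0,0],[0,0,0,0],[0,0,0,0]]]' 0.85
python3 - <<'E'
from h import *
im=snap('wrist'); sd=snap('side'); 
cv2.imwrite('pics/f.png',cv2.resize(np.hstack([im,sd])[:,:,::-1],(800,300)))
E
```

```text
time_s: 4.3
eef_pos: [0.4793, -0.0658, 0.0405]
eef_rot: [-0.001, -0.009, 1.0, 0.0]
force: [0.1, -0.2, -0.3]
finger_gap: 0.5
grasp_force: 0.0
time_s: 4.8
eef_pos: [0.4804, -0.0658, 0.0419]
eef_rot: [0.0, -0.009, 1.0, 0.0]
force: [-0.5, 3.2, 3.7]
finger_gap: 0.29
grasp_force: 59.2
```

View pics/f.png

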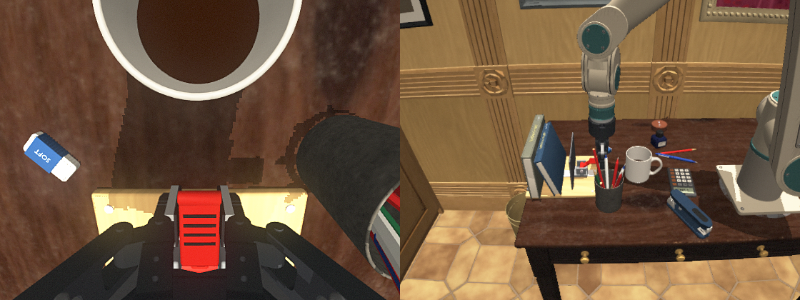

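Paddle is pinched at (200,235), gap 25 mm. Raise it along its arc.

```bash
python3 -m jog '[[[-1.7,0,-4.5,0],[-3.7,0,-8.8,0],[-6,0,-13,0],[-8.5,0,-17,0],[-11.4,0,-21,0],[-14.4,0,-24.3,0],[-17,0,-27,0],[-19.6,0,-29.5,0],[-19.6,0,-29.5,0],[-19.6,0,-29.5,0]]]'
python3 - <<'E'
from h import *
im=snap('wrist'); sd=snap('side'); 
cv2.imwrite('pics/g.png',cv2.resize(np.hstack([im,sd])[:,:,::-1],(800,300)))
for t in ('paddle','bookend_face'): print(t,[(x['centre'],round(x['confidence'],2)) for x in manip.spot_point(t,'side')[:2]])
E
```

```text
time_s: 5.9
eef_pos: [0.4997, -0.0654, 0.0709]
eef_rot: [0.0, -0.009, 1.0, 0.0]
force: [-1.5, 3.3, -12.5]
finger_gap: 0.286
grasp_force: 60.1
paddle [([212.4, 273.5], 0.43)]
bookend_face [([212.9, 241.0], 0.64)]
```

View pics/g.png

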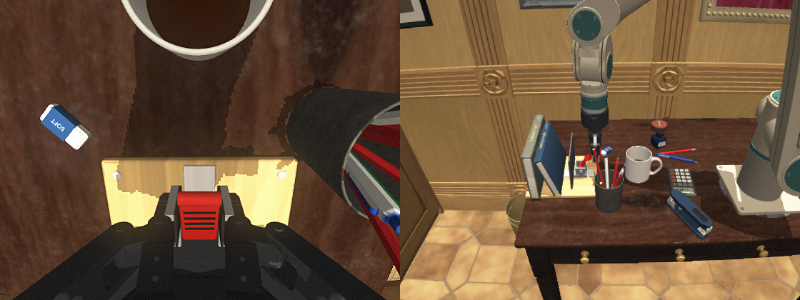

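Lever is up near its stop (z rose 29 mm, force −12 N), bookend not moved. Now push the bookend in with the paddle still held.

```bash
python3 -m jog '[[[-5,0,0,0],[-10,0,0,0],[-15,0,0,0],[-20,0,0,0],[-25,0,0,0],[-30,0,0,0],[-35,0,0,0],[-40,0,0,0],[-45,0,0,0],[-50,0,0,0]]]'
python3 -m jog '[[[-3,0,0,0],[-6,0,0,0],[-9,0,0,0],[-12,0,0,0],[-14,0,0,0],[-14,0,0,0]]]'
python3 - <<'E'
from h import *
im=snap('wrist'); sd=snap('side'); 
for t in ('paddle','bookend_face','blue_book','grey_book'): print(t,[(x['centre'],round(x['confidence'],2)) for x in manip.spot_point(t,'side')[:2]])
cv2.imwrite('pics/h.png',np.hstack([cv2.resize(im,(400,300)),cv2.resize(sd[140:290,150:350],(400,300))])[:,:,::-1])
E
```

```text
time_s: 7.1
eef_pos: [0.5493, -0.0644, 0.0708]
eef_rot: [-0.001, -0.009, 1.0, 0.0]
force: [-3.2, 5.1, -7.4]
finger_gap: 0.29
grasp_force: 60.5
time_s: 7.7
eef_pos: [0.5638, -0.0641, 0.0708]
eef_rot: [-0.0, -0.009, 1.0, 0.0]
force: [-2.4, 5.0, -7.9]
finger_gap: 0.289
grasp_force: 60.5
paddle []
bookend_face [([212.6, 206.8], 0.88)]
blue_book [([219.1, 210.3], 0.66)]
grey_book [([213.2, 195.2], 0.7)]
```

View pics/h.png

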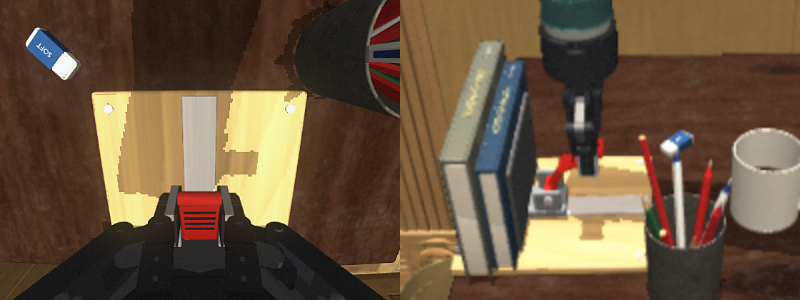

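Books stand nearly upright at crop (490,160), with no resistance yet. I push on in small steps until the force rises.

```bash
python3 -m jog '[[[-2,0,0,0],[-4,0,0,0],[-5,0,0,0],[-5,0,0,0]]]'; python3 -m jog '[[[-1,0,0,0],[-2,0,0,0],[-2,0,0,0]]]'
```

```text
time_s: 8.4
eef_pos: [0.5658, -0.064, 0.0708]
eef_rot: [-0.003, -0.009, 1.0, 0.0]
force: [-8.9, 4.2, -1.4]
finger_gap: 0.287
grasp_force: 61.0
time_s: 8.7
eef_pos: [0.5657, -0.064, 0.0707]
eef_rot: [-0.005, -0.009, 1.0, 0.0]
force: [-14.1, 3.8, 2.0]
finger_gap: 0.291
grasp_force: 61.2
```

```bash
python3 -m jog '[[[-2,0,0,0],[-4,0,0,0],[-4,0,0,0]]]'
python3 - <<'E'
from h import *
sd=snap('side'); sc=snap('scene')
for n in ('side','scene'):
  for t in ('paddle','bookend_face','blue_book','grey_book'): print(t,n,[(np.round(x['centre'],1),round(x['confidence'],2)) for x in manip.spot_point(t,n)[:1]])
cv2.imwrite('pics/i.png',np.hstack([cv2.resize(sc[150:375,200:425],(400,400)),cv2.resize(sd[140:270,160:290],(400,400))])[:,:,::-1])
E
```

```text
time_s: 9.0
eef_pos: [0.5659, -0.0639, 0.0708]
eef_rot: [-0.009, -0.009, 1.0, -0.0]
force: [-22.6, 3.1, 10.5]
finger_gap: 0.295
grasp_force: 62.0
paddle side [(array([214.1, 245. ]), 0.58)]
bookend_face side [(array([212.7, 210.7]), 0.79)]
blue_book side [(array([218.4, 207.2]), 0.69)]
grey_book side [(array([216.3, 199. ]), 0.72)]
paddle scene [(array([230.3, 310. ]), 0.85)]
bookend_face scene [(array([263.2, 333.7]), 0.92)]
blue_book scene [(array([275.5, 338. ]), 0.31)]
grey_book scene [(array([275.2, 339.2]), 0.76)]
```

View pics/i.png

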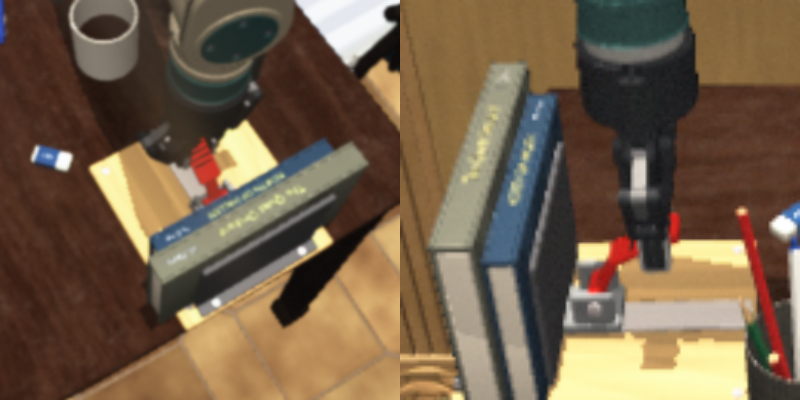

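Firm stop: TCP did not advance from 14 N to 23 N, and the covers are flush and parallel. Now I bring the lever down along its arc, keeping a forward bias so the bookend isn't pulled back.

```bash
python3 -m jog '[[[2,0,4,0],[4,0,5,0],[7,0,7,0],[10,0,10,0],[12,0,13,0],[12,0,13,0]]]'; python3 -m jog '[[[2,0,3,0],[4,0,6,0],[6,0,9,0],[6,0,9,0]]]'
```

```text
time_s: 10.1
eef_pos: [0.5616, -0.0641, 0.063]
eef_rot: [-0.001, -0.009, 1.0, 0.0]
force: [-18.1, 5.5, 24.2]
finger_gap: 0.287
grasp_force: 61.9
time_s: 10.5
eef_pos: [0.5584, -0.0644, 0.0537]
eef_rot: [0.002, -0.009, 1.0, 0.0]
force: [-11.2, 7.1, 17.1]
finger_gap: 0.287
grasp_force: 61.8
```

```bash
python3 -m jog '[[[1,0,3,0],[2,0,6,0],[3,0,9,0],[5,0,12,0],[6,0,15,0],[6,0,16,0],[6,0,16,0]]]'
```

```text
time_s: 11.2
eef_pos: [0.5556, -0.0643, 0.0411]
eef_rot: [0.005, -0.009, 1.0, 0.001]
force: [-15.3, 9.1, 34.2]
finger_gap: 0.288
grasp_force: 65.7
```

Lever back to its starting height and against its down stop. Release and rise.

```bash
python3 -m jog '[[[3,0,-5,0],[5,0,-9,0],[5,0,-9,0]]]'; python3 -m jog '[[[0,0,0,0],[0,0,0,0],[0,0,0,0],[0,0,0,0]]]' 0.5;  python3 -m jog '[[[0,0,-20,0],[0,0,-50,0],[0,0,-80,0],[0,0,-110,0],[0,0,-130,0],[10,0,-140,0],[10,0,-140,0],[10,0,-140,0]]]'
python3 - <<'E'
from h import *
im=snap('wrist'); sd=snap('side'); 
cv2.imwrite('pics/j.png',np.hstack([cv2.resize(im,(400,300)),cv2.resize(sd[140:270,160:333],(400,300))])[:,:,::-1])
for n in ('side','wrist'):
  for t in ('paddle','bookend_face'): print(t,n,[(np.round(x['centre'],1),round(x['confidence'],2)) for x in manip.spot_point(t,n)[:1]])
  for x in manip.spot_point('paddle',n)[:1]: print(onz(n,*x['centre'],.067))
E
```

```text
time_s: 11.5
eef_pos: [0.5511, -0.0643, 0.0452]
eef_rot: [0.005, -0.009, 1.0, 0.001]
force: [0.4, 7.1, -1.1]
finger_gap: 0.291
grasp_force: 62.5
time_s: 11.9
eef_pos: [0.547, -0.0657, 0.0427]
eef_rot: [0.001, -0.008, 1.0, -0.001]
force: [-0.3, 1.7, 0.9]
finger_gap: 0.496
grasp_force: 0.0
time_s: 12.7
eef_pos: [0.5346, -0.065, 0.1809]
eef_rot: [-0.001, -0.009, 1.0, 0.0]
force: [-1.0, -0.7, -0.8]
finger_gap: 0.5
grasp_force: 0.0
paddle side [(array([221.4, 252.6]), 0.85)]
bookend_face side [(array([211.9, 214. ]), 0.94)]
[ 0.54490771 -0.0723056   0.067     ]
paddle wrist [(array([212.3, 280.5]), 0.66)]
bookend_face wrist [(array([330.2, 281.5]), 0.75)]
[ 0.54276603 -0.06326307  0.067     ]
```

View pics/j.png

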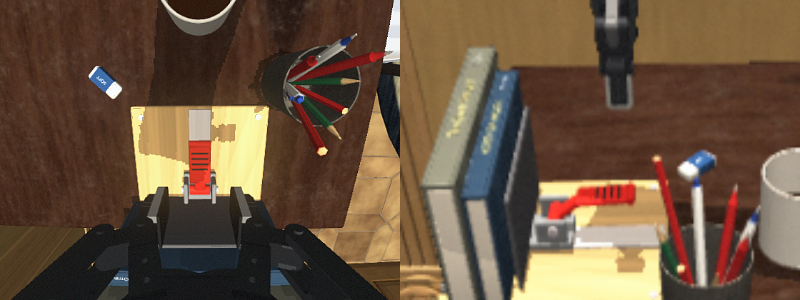

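The paddle looks level (crop (600,192)), and the books stand flush with the plate behind them. I shut the fingers and press down on the paddle's end to make sure the lever is fully down; level means contact at z ≈ 0.067.

```bash
python3 -m jog '[[[0,0,20,0],[0,0,40,0],[0,0,60,0],[0,0,75,0],[0,0,85,0],[0,0,95,0],[0,0,100,0],[0,0,103,0],[0,0,105,0],[0,0,105,0]]]' 1; python3 -m jog '[[[0,0,3,0],[0,0,6,0],[0,0,9,0],[0,0,9,0]]]'; python3 -m jog '[[[0,0,3,0],[0,0,6,0],[0,0,6,0]]]'
```

```text
time_s: 14.1
eef_pos: [0.5358, -0.0651, 0.077]
eef_rot: [0.0, -0.009, 1.0, -0.0]
force: [0.3, -0.0, 0.2]
finger_gap: 0.002
grasp_force: 0.0
time_s: 14.5
eef_pos: [0.5348, -0.0652, 0.0681]
eef_rot: [-0.001, -0.009, 1.0, -0.0]
force: [-3.4, -0.8, 6.9]
finger_gap: -0.0
grasp_force: 3.0
time_s: 14.8
eef_pos: [0.535, -0.0654, 0.0665]
eef_rot: [-0.001, -0.009, 1.0, -0.001]
force: [-13.8, 1.7, 33.6]
finger_gap: 0.004
grasp_force: 17.0
```

Contact at z = 0.0665 under 34 N: lever fully down. Rise, then one last look from above at the bookend and books.

```bash
python3 -m jog '[[[0,0,-20,0],[0,0,-50,0],[0,0,-90,0],[0,0,-130,0],[0,0,-170,0],[0,0,-190,0],[-30,0,-190,0],[-60,0,-190,0],[-90,0,-190,0],[-120,0,-190,0]]]'; python3 -m jog '[[[-20,0,0,0],[-40,0,0,0],[-40,0,0,0],[-40,0,0,0],[-40,0,0,0]]]'
python3 - <<'E'
from h import *
im=snap('wrist'); cv2.imwrite('pics/k.png',cv2.resize(im,(780,585))[:,:,::-1])
f=lambda t:[(np.round(x['centre'],1),round(x['confidence'],2)) for x in manip.spot_point(t,'wrist')[:1]]
for t in ('paddle','bookend_face','blue_book','grey_book'): print(t,f(t))
E
```

```text
time_s: 15.8
eef_pos: [0.6568, -0.0629, 0.2515]
eef_rot: [0.0, -0.009, 1.0, 0.0]
force: [0.2, -0.7, -0.5]
finger_gap: 0.002
grasp_force: 0.0
time_s: 16.3
eef_pos: [0.6946, -0.0622, 0.2516]
eef_rot: [-0.001, -0.009, 1.0, 0.0]
force: [0.8, 0.8, -0.6]
finger_gap: 0.002
grasp_force: 0.0
paddle [(array([ 16.3, 277.7]), 0.96)]
bookend_face [(array([124.9, 282. ]), 0.82)]
blue_book [(array([134.5, 276.4]), 0.81)]
grey_book [(array([154. , 276.4]), 0.75)]
```

View pics/k.png

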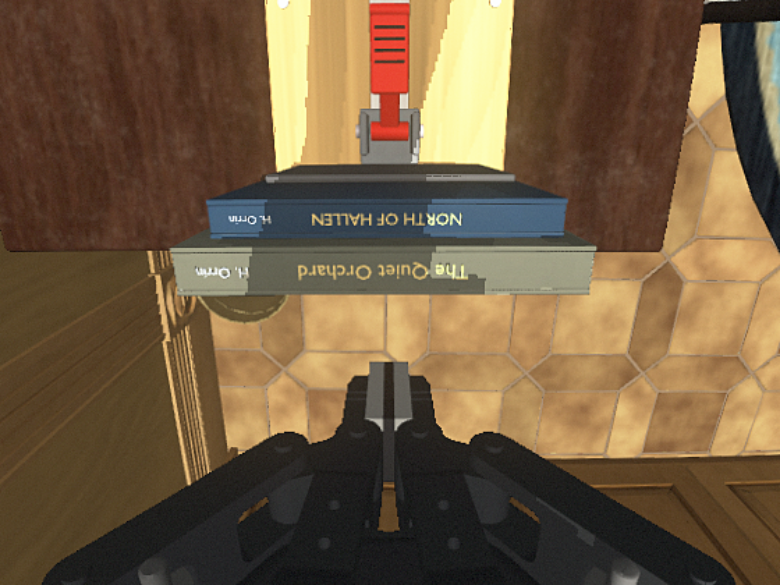

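The plate (row 180), blue spine (198–235) and grey spine (248–293) are parallel and close together. I check the gap with numbers.

Run:
```python
from h import *
k=420/585
for r,z,n in ((181,.122,'plate inner top'),(198,.147,'blue front top'),(235,.147,'blue back'),(248,.167,'grey front'),(293,.167,'grey back')): print(n,onz('wrist',r*k,390*k,z).round(4))
```

```text
plate inner top [ 0.6359 -0.0622  0.122 ]
blue front top [ 0.6427 -0.0622  0.147 ]
blue back [ 0.6633 -0.0618  0.147 ]
grey front [ 0.6659 -0.0618  0.167 ]
grey back [ 0.6907 -0.0614  0.167 ]
```

The numbers suggest the plate could be a few mm short of the blue book (apparent 5–7 mm, minus edge bevels), which is too close to the limit. I press the plate's outer face directly, right of the lever and high enough for the body to clear the books, to feel for play.

```bash
python3 -m jog '[[[30,-10,0,0],[60,-25,0,0],[90,-40,0,0],[95,-48,20,0],[95,-48,50,0],[95,-48,80,0],[95,-48,110,0],[95,-48,135,0],[95,-48,146,0],[95,-48,146,0]]]'; python3 -m jog '[[[-5,0,0,0],[-10,0,0,0],[-14,0,0,0],[-16,0,0,0],[-16,0,0,0]]]'
```

```text
time_s: 17.55
eef_pos: [0.5997, -0.1115, 0.1042]
eef_rot: [-0.002, -0.009, 1.0, 0.001]
force: [-0.2, -0.7, -0.5]
finger_gap: 0.002
grasp_force: 0.0
time_s: 18.05
eef_pos: [0.6183, -0.1117, 0.1064]
eef_rot: [0.001, -0.009, 1.0, -0.0]
force: [-0.3, 1.2, -0.1]
finger_gap: 0.002
grasp_force: 0.0
```

```bash
python3 -m jog '[[[-2,0,0,0],[-4,0,0,0],[-4,0,0,0]]]'; python3 -m jog '[[[-2,0,0,0],[-4,0,0,0],[-4,0,0,0]]]'
```

```text
time_s: 18.35
eef_pos: [0.6207, -0.1115, 0.1056]
eef_rot: [-0.001, -0.009, 1.0, 0.0]
force: [-2.2, 0.1, 1.0]
finger_gap: 0.0
grasp_force: 1.1
time_s: 18.65
eef_pos: [0.6217, -0.1114, 0.1055]
eef_rot: [-0.004, -0.008, 1.0, -0.0]
force: [-8.6, 0.1, 6.4]
finger_gap: 0.003
grasp_force: 4.4
```

```bash
python3 -m jog '[[[-2,0,0,0],[-4,0,0,0],[-6,0,0,0],[-6,0,0,0]]]'; python3 -m jog '[[[-2,0,0,0],[-4,0,0,0],[-6,0,0,0],[-6,0,0,0]]]'
```

```text
time_s: 19.05
eef_pos: [0.6268, -0.1113, 0.1054]
eef_rot: [-0.005, -0.008, 1.0, -0.0]
force: [-10.5, -0.7, 7.1]
finger_gap: 0.002
grasp_force: 5.5
time_s: 19.45
eef_pos: [0.6268, -0.1112, 0.1051]
eef_rot: [-0.011, -0.008, 1.0, -0.0]
force: [-23.5, -2.9, 17.1]
finger_gap: -0.001
grasp_force: 11.9
```

The locked bookend slipped in about 5 mm at 10 N and then hit a firm stop at 23 N, so it had slid back when I let go of the lever. It's snug now. I back off, then compare the hinge block's place with the saved stall picture to see whether it had really been fully in with the lever up.

```bash
python3 -m jog '[[[10,0,0,0],[20,0,0,0],[35,0,0,0],[50,0,-20,0],[50,0,-60,0],[50,0,-100,0],[50,0,-130,0],[50,0,-130,0]]]'
python3 - <<'E'
from h import *
sd=snap('side')[:,:,::-1]; cv2.imwrite('pics/now_side.png',sd)
i=cv2.imread('pics/i.png')[:,400:]; i=cv2.resize(i,(520,520))           # 4x of 140:270,160:290
j=cv2.imread('pics/j.png')[:,400:]; j=cv2.resize(j,(692,520))[:,:520]   # 4x of 140:270,160:333
n=cv2.resize(np.ascontiguousarray(sd[140:270,160:290]),(520,520))
for name,(x0,x1,y0,y1) in {'hinge':(220,285,375,425),'pin':(240,280,385,415),'books (ref)':(60,200,300,440),'rail/board ref':(330,430,370,450)}.items():
    T=i[y0:y1,x0:x1]; o=[]
    for S in (i,j,n):
        P=S[y0-30:y1+30,max(0,x0-50):x1+50]; m=cv2.minMaxLoc(cv2.matchTemplate(P,T,cv2.TM_CCOEFF_NORMED)); o.append(((m[3][0]-min(50,x0))/4,(m[3][1]-30)/4,round(m[1],2)))
    print(name,'i,j,now',o)
for t in ('paddle','bookend_face'): print(t,[(np.round(x['centre'],1),round(x['confidence'],2)) for x in manip.spot_point(t,'side')[:1]])
E
```

```text
time_s: 20.25
eef_pos: [0.5914, -0.1132, 0.242]
eef_rot: [0.006, -0.009, 1.0, -0.002]
force: [0.8, -1.0, 0.1]
finger_gap: 0.001
grasp_force: 0.0
hinge i,j,now [(0.0, 0.0, 1.0), (2.75, 0.0, 0.93), (0.0, 0.0, 0.96)]
pin i,j,now [(0.0, 0.0, 1.0), (2.75, -0.25, 0.97), (0.0, 0.0, 0.98)]
books (ref) i,j,now [(0.0, 0.0, 1.0), (0.0, 0.0, 0.94), (0.0, 0.0, 1.0)]
rail/board ref i,j,now [(0.0, 0.0, 1.0), (4.75, -0.25, 0.55), (3.75, 0.0, 0.51)]
paddle [(array([222.6, 251.6]), 0.88)]
bookend_face [(array([213.7, 210.6]), 0.78)]
```

Hinge block is now exactly where it was at the full push with the lever up (shift 0.0 px, against 2.75 px after the release). The books haven't moved, the lever is down and the arm is clear, so I hand in.

```bash
python3 -c "
from bench import manip
print(manip.close_job())"
```

```text
the job is handed in; nothing more can be done
None
```

I handed in the job with the lever pressed fully down, the bookend pushed in to a firm stop and both books upright and snug; the bookend slid back about 5 mm when I let go of the lever, so I pushed it in again while locked (the brake gave at about 10 N), and the judge returned no verdict.

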